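# Index the reagent carousel to the amber bottle and take a reading

### The job

Turn the reagent carousel, click by click, until the amber bottle with the orange cap stands beneath the reading head and the carousel has clicked home there. Then press the green read key on the sloping panel just until you feel it click and no further (never on into its stop), and let go of it; it must not be pressed while the amber bottle is not under the head. Leave the bottles standing in their cups, and everything else on the bench where it is.

Things in the scene. Friction and masses are not known exactly. Their poses are not given: they have to be found in the camera images.
- reader: white bench instrument, fixed. Origin on its carousel's vertical axis, at worktop height; own -x is its front, z up. A round drum, radius 95 mm, to z 40 mm, bears the carousel. On its +y side a console, y 107 to 207 mm, x -43 to 85 mm, whose lower front is the key panel: it slopes up to the back, its normal leaning 30 deg from vertical to the front (own [-0.5, 0, 0.866])
- hood_edge (a point): middle of the lower front edge of the console's display hood (own z 136 to 198 mm of the reader, as wide as the console, 100 mm). The hood hangs forward over the key panel, to 13 mm behind the middle of the key's top and 87 mm above it, so a gripper pointing straight down cannot reach the key; one coming along the panel's normal can. Axes as the reader's
- read_spot (a point): point beneath the lens of the reading head, at cup floor height (53.5 mm), 66 mm from the carousel axis, 60 deg from the reader's own x toward its y; fixed to the reader, does not turn. The head, a white arm 46 mm wide, z 120 to 150 mm, reaches from the hood over the carousel as far as 45 mm from its axis
- disc (a point): centre of the carousel's top face, z 49.5 mm: grey disc, radius 90 mm, ten black cups (inside 34 mm, floor z 53.5, rim z 74.5 mm) on a circle of 66 mm radius. Turns endlessly either way about the vertical. A sprung ball holds it at a click every 36 deg = one cup; at each click a cup is under the head. Between clicks it takes up to 0.25 N m; let go, it runs by itself to the nearer click
- knob_grip (a point): middle of the knob that turns the carousel, on its axis, z 168 mm: upright round black fluted grip, 44 mm in diameter, z 137 to 186 mm, above the bottle tops (z 115 mm) and the head; grip it at any yaw. It drives the disc through a dog with 0.4 rad (23 deg) of free play, starting anywhere in it: the ball can draw the disc home while the knob is held, and the two do not turn by the same angle
- bottle_amber: the wanted bottle: brown amber reagent bottle with an orange cap, the only one of that colour; 31 mm in diameter, 61 mm tall, loose in a carousel cup (about 1.5 mm of play all round), 3 to 5 clicks from the reading head; origin at the centre of its underside, z up
- key_top (a point): centre of the top of the read key: a round green push key, 30 mm in diameter, nearly flat, on the sloping panel at own x -10, y 157 mm of the reader, standing 9 mm proud of the panel along its normal. The point moves with the key; its z is the panel's outward normal
- read_key (a joint): how far the read key is pressed in along the panel's inward normal, m; 0 released. A tactile key that springs back: about 1 N up to 1.1 mm, a steep rise to about 5 N at 1.2 mm, then it gives way: 3.5 N at 1.7 mm, 2.5 N at 2.4 mm, under 2 N at 4.5 mm (that drop is the click; the reading is taken at 1.5 mm), where a rubber stop begins: 3 N at 5.2 mm, 5 N at 6 mm, end at 6.5 mm
- bottle_black_1: a reagent bottle, 31 mm in diameter, 61 mm tall, black with a black cap, standing in a carousel cup; origin at the centre of its underside, z up
- bottle_black_2: a reagent bottle, 31 mm in diameter, 61 mm tall, black with a black cap, standing in a carousel cup; origin at the centre of its underside, z up
- bottle_black_3: a reagent bottle, 31 mm in diameter, 61 mm tall, black with a black cap, standing in a carousel cup; origin at the centre of its underside, z up
- bottle_black_4: a reagent bottle, 31 mm in diameter, 61 mm tall, black with a black cap, standing in a carousel cup; origin at the centre of its underside, z up
- bottle_white_1: a reagent bottle, 27 mm in diameter, 51 mm tall, white with a white cap, standing in a carousel cup; origin at the centre of its underside, z up
- bottle_white_2: a reagent bottle, 27 mm in diameter, 51 mm tall, white with a white cap, standing in a carousel cup; origin at the centre of its underside, z up
- tip_box: blue-grey box of white pipette tips, 82 x 118 x 40 mm; a bystander, origin at the centre of its underside
- swab_tub: clear tub of pink cotton swabs, 77 mm across, 80 mm tall; a bystander, origin at the centre of its underside
- tape_roll: roll of yellow tape lying flat, 96 mm across, 25 mm tall; a bystander, origin at the centre of its underside
- marker: white marker pen with a black cap, 135 mm long along its own y, 17 mm thick; a bystander, origin at the centre of its underside
Mind the look-alikes: they are no part of the job. What is shaped like the bottle_black_2 but purple is not meant.

How it is judged:
By the outcome, as a careful person would: the job done as asked, in the order asked, and still so for the second after the job is handed in, with the robot touching nothing.
It also fails if it takes over 72 s, if anything falls off the work surface, if the arm or the gripper's body presses on something with over 40 N, if the wrist force passes 120 N, or if a joint passes its speed limit or range.

### The arm

A 6-joint arm with a two-finger parallel gripper is mounted at the origin on a cart in front of the work surface, level with it; the furniture and walls round the work are solid. World frame = base frame: x ahead of the robot, y to its left, z up, the work surface at z = 0. Lengths are in mm, angles in degrees, forces in N, time in s.
With the tool pointing down it reaches from about 350 to 850 mm from the base axis. Payload 8.1 kg.
Tool frame: the origin (TCP) lies midway between the tips of the shut fingers; the grasp point (between the pads) lies 19 mm behind it; z points along the fingers, y is the line along which they close (so a half turn about z gives the same grasp; the last joint's range is limited). The gripper opens to 85 mm and grips with 20 to 120 N. Pads are 22 mm wide; open, the fingers measure 114 mm over their backs; the gripper's body (76 mm by 85 mm) begins 54 mm behind the grasp point. The pads swing forward as they close: fully open they stand 13 mm farther back than shut.
Start: joints at [66.784, 7.471, 85.268, -0, 87.261, -4.893], TCP at [188.604, 569.591, 231.292] pointing down, gripper open.
Joint ranges: [-169.43, 169.43], [-51.17, 129.36], [1.28, 143.12], [-76.62, 256.62], [0, 156.53], [-152.29, 152.29]. Speed limits (degrees/s): [136.94, 136.94, 159.86, 180, 180, 180].

### API

Orientations are given as a 3x3 rotation matrix whose columns are the frame's x, y, z axes.
In Python, from rig import manip, vision, finish_job gives the robot as it stands. The module is installed in compiled form; this text tells all that it offers.
- The arm moves only by the tool carry_out, never from a script. Its argument "series" is a list of rows, each an object with "grip": the opening, from 0 (shut) to 1 (fully open); "translation": the shift along the tool's x, y, z in cm, a list of three; "delta_rot": the turn, a rotation vector about the tool's x, y, z in rad, a list of three. A call has exactly 5 rows; each row is the pose to reach, as a shift and turn from the pose commanded when the call began, along the tool's axes at that moment; what a row does not reach only later rows make up. A row lasts 1/10 s, in which the tool goes at most 50 mm and 8.59 degrees, less where a joint would pass 70% of its speed; a pose out of reach is approached as far as the arm can. A call with a gripper value outside its range is refused whole. The fingers move at their own pace and stop on an object; "newtons" is the grip in N (left out, the last holds). Time passes only in rows, so rows that repeat a pose let the fingers close, or fill a call up. It gives the time, the measured TCP pose, the force, the opening and the grip force at its end, in the units of the state.
- manip.sense(): the state, without advancing time (a new reading comes with each control period).
- vision.read_camera(name): name is "scene" or "top" or "wrist"; returns a dict with "frame" (480x640x3 uint8, red, green, blue), "camera_matrix" (3x3 intrinsics, pixels), "eye" and "orientation" of the camera in the world. Camera axes: x right, y down, z forward; pixel columns grow to the right and rows downward; lengths in mm; the calibration is good to about 2 mm. A picture is of the moment at which its call begins. There is no depth.
- finish_job(): hands the job in; it is judged then, once.
The state is a dict: "time": time; "qpos": joint angles; "joint_velocities": joint speeds; "joint_torque": joint torques, N m; "position": TCP position; "orientation": TCP orientation; "force": force on the tool from outside, world axes, zero at the start; "wrist_torque": the same for the moment, N m; "grip_width": finger opening in mm; "grip_force": force on a finger pad.
Only numpy, scipy, OpenCV 4.12 (cv2) and the standard library are available. Lean on these libraries where they do the work, as an engineer would, in place of code of your own. Each camera call takes 0.05 s, during which the arm holds its last target. There are 200 camera calls.

## Working session

There is one attempt and no reset: what is moved stays moved. The work goes in short steps, Python scripts to look and compute and a tool call to move; the robot and the scene stay as the last step left them, time stands still between calls to the robot, and variables do not carry over. Pictures are saved under pics/ and viewed, at most 10 in all, crops included, and the job is handed in when it is done.

Besides the shell and the picture viewer there is one more tool, called after "Request:" as name(argument=value, ...), one argument or row to a line, values as JSON. carry_out: Moves the arm, as the interface text tells. Its arguments: {"type":"object","properties":{"series":{"type":"array","items":{"type":"object","properties":{"grip":{"type":"number"},"translation":{"type":"array","items":{"type":"number"}},"delta_rot":{"type":"array","items":{"type":"number"}}}}},"newtons":{"type":"number"}},"required":["series"]}

```bash
mkdir -p pics
python3 - <<'E'
from rig import manip, vision
import cv2,pickle
d={}
for n in("scene","top"):
    r=vision.read_camera(n);d[n]=r
    cv2.imwrite(f"pics/{n}0.png",r["frame"][:,:,::-1]);print(n,r["camera_matrix"].tolist(),r["eye"],r["orientation"])
pickle.dump(d,open("d0.pkl","wb"))
print(manip.sense())
E
```

```text
scene [[595.9054754463065, 0.0, 328.90721303510776], [0.0, 595.9054754463065, 239.15489586837785], [0.0, 0.0, 1.0]] [ 443.36588415 -645.00132674 1141.32029152] [[ 0.9764638  -0.19214489  0.09797338]
 [-0.21562281 -0.85908801  0.46419241]
 [-0.00502444 -0.47439238 -0.88029917]]
top [[468.4564609623126, 0.0, 332.79937859438775], [0.0, 468.4564609623126, 242.11411093373408], [0.0, 0.0, 1.0]] [ 347.11697425 -125.63220466  965.16018256] [[ 0.00910747 -0.97070164  0.24011535]
 [-0.99995195 -0.00971188 -0.00133397]
 [ 0.00362686 -0.24009166 -0.97074345]]
{'time': 0.1, 'qpos': array([ 6.67862729e+01,  7.51388374e+00,  8.53248922e+01, -1.89002886e-04,
        8.72635690e+01, -4.89377259e+00]), 'joint_velocities': array([ 0.1201157 , -0.17779257, -0.0933689 , -0.0657204 , -0.04734087,
       -0.09519043]), 'joint_torque': array([ 1.76002450e-03, -5.70941234e+01, -5.01946807e+01, -1.25904480e-04,
        7.84348988e-03, -1.94425587e-05]), 'position': array([188.37307667, 569.10941383, 230.29925545]), 'orientation': array([[-9.49316064e-01,  3.14322319e-01, -7.01045919e-04],
       [ 3.14323065e-01,  9.49314654e-01, -1.64294041e-03],
       [ 1.49100324e-04, -1.78002463e-03, -9.99998405e-01]]), 'force': array([-0.27777854, -0.83220472,  0.04454904]), 'wrist_torque': array([-0.00365922,  0.01777665, -0.03693244]), 'grip_force': 0.0, 'grip_width': 85.34862736004857}
```

View pics/scene0.png

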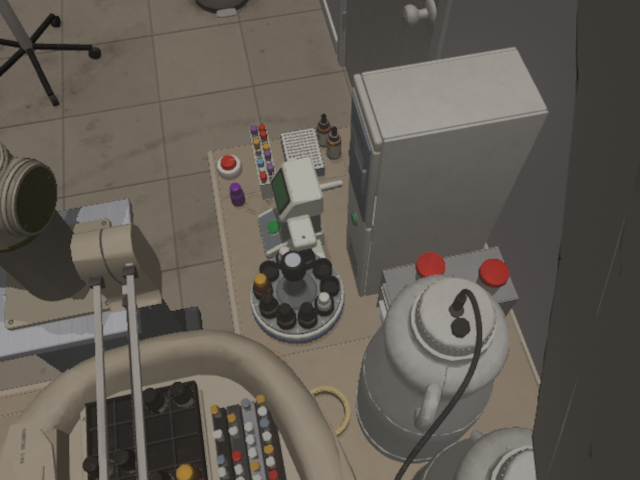

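View pics/top0.png

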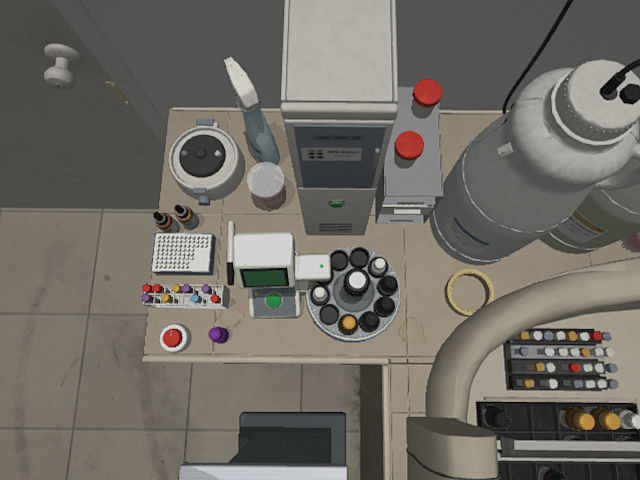

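The scene picture shows the reader at about (290,240), with the amber bottle's orange cap at (260,282). In the top picture the orange cap is at (348,322), the knob at (357,283), the green key at (273,301) and the head at (313,267).

Possible confusions:
- **Orange or brown look-alikes (top):** orange caps in the black rack at (580,420), brown dropper bottles at (165,222) and (184,215), small orange tube caps at (178,288).
- **Key look-alike (top):** the fridge's green badge at (336,203).
- **Chosen:** the carousel bottle at (348,322) and the panel key at (273,301).

Next is a close crop to check the choice.

Run:
```python
import pickle,cv2,numpy as np
d=pickle.load(open("d0.pkl","rb"))
f=d["top"]["frame"][215:350,215:415,::-1]
cv2.imwrite("pics/c1.png",cv2.resize(f,None,fx=4,fy=4,interpolation=cv2.INTER_CUBIC))
f=d["scene"]["frame"][150:350,225:365,::-1]
cv2.imwrite("pics/c2.png",cv2.resize(f,None,fx=3,fy=3,interpolation=cv2.INTER_CUBIC))
```

```text
(no output)
```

View pics/c1.png

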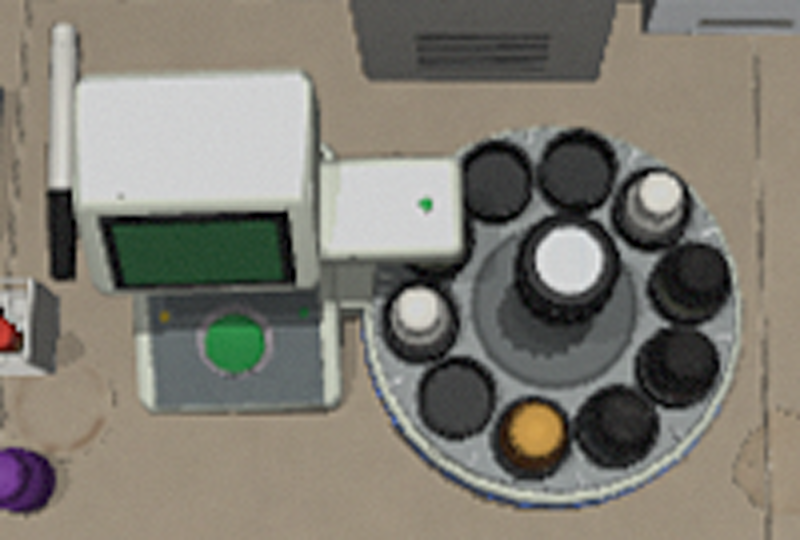

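View pics/c2.png

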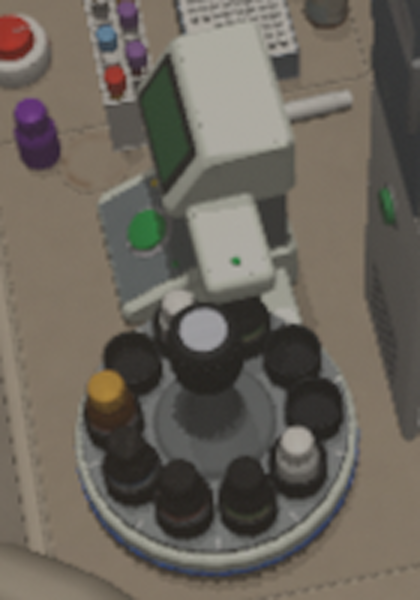

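The crop confirms that the carousel's only orange-capped bottle is at crop (537,430). From the head's hidden cup, at crop (440,240), the order is white, empty, amber. So amber is 3 clicks away and has to go clockwise seen from above. Now solving the reader pose.

```bash
cat > h.py <<'E'
import numpy as np,pickle
from scipy.optimize import least_squares
def proj(r,p):
    c=np.asarray(r["orientation"]).T@(np.asarray(p,float)-r["eye"]); q=r["camera_matrix"]@c; return q[:2]/q[2]
def own2w(s,p):
    c,sn=np.cos(s[2]),np.sin(s[2]); return np.array([s[0]+c*p[0]-sn*p[1],s[1]+sn*p[0]+c*p[1],p[2]])
E
python3 - <<'E'
from h import *
d=pickle.load(open("d0.pkl","rb"))
t=lambda u,v:(215+u/4,215+v/4); s=lambda u,v:(225+u/3,150+v/3)
K=(0,0,186);key=(-10,157,49)
obs=[("top",K,t(569,260)),("top",key,t(235,345)),("scene",K,s(203,330)),("scene",key,s(146,230)),
("top",(3,157,136),t(207,290)),("top",(0,0,49.5),t(554,313))]
am=[("top",t(537,426)),("scene",s(107,383))]
def f(x):
    e=[proj(d[n],own2w(x,p))-np.array(o) for n,p,o in obs]
    a=(66*np.cos(x[3]),66*np.sin(x[3]),114.5)
    e+=[proj(d[n],own2w(x,a))-np.array(o) for n,o in am]
    return np.ravel(e)
r=least_squares(f,[500,-100,0,np.radians(168)],loss="soft_l1")
x=r.x;print(x[:2],np.degrees(x[2:]));print(f(x).reshape(-1,2).round(1))
for n,p in dict(knob=(0,0,168),key=key,hood=(3,157,136)).items():print(n,own2w(x,p).round(1))
np.save("x.npy",x)
E
```

```text
[ 475.97291313 -168.40625152] [ 1804.03396199 28965.83368417]
[[ 0.  -0.8]
 [-0.1 -0.7]
 [-0.7  0.1]
 [-1.5 -0.5]
 [ 0.9 -0. ]
 [-0.  -2.7]
 [-0.5 -0. ]
 [-1.4  0.6]]
knob [ 476.  -168.4  168. ]
key [455.  -12.5  49. ]
hood [467.9 -11.6 136. ]
```

Fitted reader pose: (476, -168), yaw 4.0°. Amber is at own 166°, which confirms 3 clicks (-108°) to the head. Moving toward a point above the knob, raised to z≈260.

Request:
carry_out(
  series=[
    {"grip": 1,"translation": [-2.87,-3.47,-0.6],"delta_rot": [0,0,0]},
    {"grip": 1,"translation": [-5.74,-6.94,-1.2],"delta_rot": [0,0,0]},
    {"grip": 1,"translation": [-8.61,-10.41,-1.8],"delta_rot": [0,0,0]},
    {"grip": 1,"translation": [-11.48,-13.88,-2.4],"delta_rot": [0,0,0]},
    {"grip": 1,"translation": [-14.36,-17.35,-3],"delta_rot": [0,0,0]},
  ],
)

```text
time: 0.6
position: [270.4, 358.0, 261.0]
orientation: [[-0.949, 0.314, -0.0], [0.314, 0.949, -0.001], [0.0, -0.001, -1.0]]
force: [1.4, -0.1, 0.6]
grip_width: 85.4
grip_force: 0.0
```

Request:
carry_out(
  series=[
    {"grip": 1,"translation": [-2.87,-3.47,0],"delta_rot": [0,0,0]},
    {"grip": 1,"translation": [-5.74,-6.94,0],"delta_rot": [0,0,0]},
    {"grip": 1,"translation": [-8.61,-10.41,0],"delta_rot": [0,0,0]},
    {"grip": 1,"translation": [-11.48,-13.88,0],"delta_rot": [0,0,0]},
    {"grip": 1,"translation": [-14.36,-17.35,0],"delta_rot": [0,0,0]},
  ],
)

```text
time: 1.1
position: [352.2, 148.2, 261.1]
orientation: [[-0.949, 0.314, 0.0], [0.314, 0.949, 0.0], [-0.0, 0.0, -1.0]]
force: [1.5, 0.4, 0.1]
grip_width: 85.4
grip_force: 0.0
```

Request:
carry_out(
  series=[
    {"grip": 1,"translation": [-2.87,-3.47,0],"delta_rot": [0,0,0]},
    {"grip": 1,"translation": [-5.74,-6.94,0],"delta_rot": [0,0,0]},
    {"grip": 1,"translation": [-8.61,-10.41,0],"delta_rot": [0,0,0]},
    {"grip": 1,"translation": [-11.48,-13.88,0],"delta_rot": [0,0,0]},
    {"grip": 1,"translation": [-14.36,-17.35,0],"delta_rot": [0,0,0]},
  ],
)

```text
time: 1.6
position: [434.0, -61.9, 261.1]
orientation: [[-0.949, 0.315, 0.0], [0.315, 0.949, 0.0], [0.0, 0.0, -1.0]]
force: [1.0, 0.7, -0.1]
grip_width: 85.4
grip_force: 0.0
```

Request:
carry_out(
  series=[
    {"grip": 1,"translation": [-2.4,-2.9,0],"delta_rot": [0,0,0]},
    {"grip": 1,"translation": [-4.9,-5.8,0],"delta_rot": [0,0,0]},
    {"grip": 1,"translation": [-7.34,-8.8,0],"delta_rot": [0,0,0]},
    {"grip": 1,"translation": [-7.34,-8.8,0],"delta_rot": [0,0,0]},
    {"grip": 1,"translation": [-7.34,-8.8,0],"delta_rot": [0,0,0]},
  ],
)

```text
time: 2.1
position: [475.6, -167.0, 260.4]
orientation: [[-0.949, 0.316, -0.002], [0.316, 0.949, 0.001], [0.002, 0.0, -1.0]]
force: [-0.5, 0.2, 0.4]
grip_width: 85.2
grip_force: 0.0
```

Run:
```python
from rig import manip, vision
import cv2,pickle
from h import *
r=vision.read_camera("wrist");pickle.dump(r,open("w1.pkl","wb"))
cv2.imwrite("pics/w1.png",r["frame"][:,:,::-1])
x=np.load("x.npy")
for p in [(0,0,186),(-10,157,49),(3,157,136)]:print(p,proj(r,own2w(x,p)))
s=manip.sense();print(s["position"],s["qpos"],r["eye"])
```

```text
(0, 0, 186) [314.51880926 257.76397356]
(-10, 157, 49) [493.04007529 122.02954201]
(3, 157, 136) [556.35977551 142.50383608]
[ 475.57158323 -166.29694367  260.72184996] [-2.51206837e+01 -8.11168657e+00  9.77376125e+01  1.96016285e-02
  9.04560349e+01 -9.67627683e+01] [ 410.74783471 -146.3147803   402.72896948]
```

View pics/w1.png

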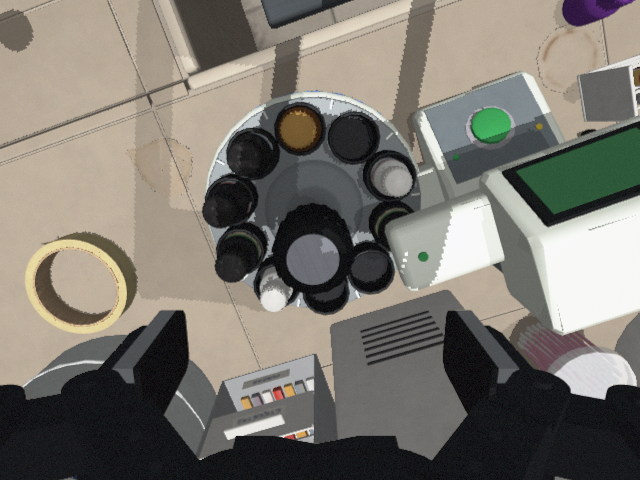

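The wrist picture shows the knob top at (313,260), against a predicted (314,258), and the key at (491,125), against (493,122), so the pose is good. Descending and gripping.

Request:
carry_out(
  series=[
    {"grip": 1,"translation": [0,0,3],"delta_rot": [0,0,0]},
    {"grip": 1,"translation": [0,0,6],"delta_rot": [0,0,0]},
    {"grip": 1,"translation": [0,0,8.5],"delta_rot": [0,0,0]},
    {"grip": 1,"translation": [0,0,10.5],"delta_rot": [0,0,0]},
    {"grip": 1,"translation": [0,0,10.5],"delta_rot": [0,0,0]},
  ],
)

```text
time: 2.65
position: [473.7, -164.3, 153.1]
orientation: [[-0.95, 0.313, -0.005], [0.313, 0.95, 0.003], [0.006, 0.001, -1.0]]
force: [-1.1, -0.8, 0.1]
grip_width: 85.4
grip_force: 0.0
```

Request:
carry_out(
  series=[
    {"grip": 0.4,"translation": [0,0,0],"delta_rot": [0,0,0]},
    {"grip": 0.4,"translation": [0,0,0],"delta_rot": [0,0,0]},
    {"grip": 0.3,"translation": [0,0,0],"delta_rot": [0,0,0]},
    {"grip": 0.3,"translation": [0,0,0],"delta_rot": [0,0,0]},
    {"grip": 0.3,"translation": [0,0,0],"delta_rot": [0,0,0]},
  ],
  newtons=60,
)

```text
time: 3.15
position: [476.6, -168.7, 159.1]
orientation: [[-0.949, 0.315, 0.002], [0.315, 0.949, -0.004], [-0.004, -0.003, -1.0]]
force: [-5.2, -6.6, 8.6]
grip_width: 41.8
grip_force: 60.7
```

Request:
carry_out(
  series=[
    {"grip": 0.3,"translation": [0,0,0],"delta_rot": [0,0,0.08]},
    {"grip": 0.3,"translation": [0,0,0],"delta_rot": [0,0,0.16]},
    {"grip": 0.3,"translation": [0,0,0],"delta_rot": [0,0,0.24]},
    {"grip": 0.3,"translation": [0,0,0],"delta_rot": [0,0,0.32]},
    {"grip": 0.3,"translation": [0,0,0],"delta_rot": [0,0,0.4]},
  ],
)

```text
time: 3.65
position: [476.6, -168.7, 159.1]
orientation: [[-0.75, 0.662, 0.002], [0.662, 0.75, -0.004], [-0.005, -0.002, -1.0]]
force: [-6.0, -6.9, 8.2]
grip_width: 42.0
grip_force: 60.7
```

Request:
carry_out(
  series=[
    {"grip": 0.3,"translation": [0,0,0],"delta_rot": [0,0,0.08]},
    {"grip": 0.3,"translation": [0,0,0],"delta_rot": [0,0,0.16]},
    {"grip": 0.3,"translation": [0,0,0],"delta_rot": [0,0,0.24]},
    {"grip": 0.3,"translation": [0,0,0],"delta_rot": [0,0,0.32]},
    {"grip": 0.3,"translation": [0,0,0],"delta_rot": [0,0,0.4]},
  ],
)

```text
time: 4.15
position: [476.7, -168.6, 159.0]
orientation: [[-0.432, 0.902, 0.002], [0.902, 0.432, -0.004], [-0.005, 0.0, -1.0]]
force: [-4.4, -5.2, 8.2]
grip_width: 41.3
grip_force: 60.7
```

Request:
carry_out(
  series=[
    {"grip": 0.3,"translation": [0,0,0],"delta_rot": [0,0,0.08]},
    {"grip": 0.3,"translation": [0,0,0],"delta_rot": [0,0,0.16]},
    {"grip": 0.3,"translation": [0,0,0],"delta_rot": [0,0,0.24]},
    {"grip": 0.3,"translation": [0,0,0],"delta_rot": [0,0,0.32]},
    {"grip": 0.3,"translation": [0,0,0],"delta_rot": [0,0,0.32]},
  ],
)

```text
time: 4.65
position: [476.7, -168.5, 159.1]
orientation: [[-0.127, 0.992, 0.002], [0.992, 0.127, -0.004], [-0.004, 0.002, -1.0]]
force: [-3.9, -5.3, 8.6]
grip_width: 42.0
grip_force: 60.7
```

```bash
cat >> h.py <<'E'
import cv2
def meas(name):
    from rig import manip,vision
    x=np.load("x.npy")
    for cam in("top","scene"):
        r=vision.read_camera(cam);f=r["frame"]
        cv2.imwrite(f"pics/{name}_{cam}.png",f[:,:,::-1])
        hsv=cv2.cvtColor(f,cv2.COLOR_RGB2HSV);m=cv2.inRange(hsv,(10,130,90),(24,255,255))
        c=proj(r,own2w(x,(0,0,80)));g=np.zeros_like(m);cv2.circle(g,tuple(int(v) for v in c),62,255,-1)
        m&=g;v,u=np.nonzero(m)
        if len(u)<8: print(cam,"amber hidden",len(u));continue
        n,lab,st,ce=cv2.connectedComponentsWithStats(m);i=1+st[1:,4].argmax()
        # back-project cap centroid to z=110
        k=np.linalg.inv(r["camera_matrix"])@[*ce[i],1];w=r["orientation"]@k;P=r["eye"]+w*(110-r["eye"][2])/w[2]
        D=P[:2]-x[:2];print(cam,st[i,4],ce[i].round(1),"own angle",round((np.degrees(np.arctan2(D[1],D[0])-x[2])+180)%360-180,1),"rad",np.hypot(*D).round(1))
    s=manip.sense();print(s["time"],s["qpos"].round(1),s["position"].round(1),s["force"].round(1),s["wrist_torque"].round(3))
E
python3 -c "from h import *;meas('a')"
```

```text
top 121 [322.5 302.9] own angle 113.9 rad 67.2
scene 8 [269.2 253.4] own angle 117.3 rad 72.4
4.75 [-25.2  -4.8 105.4  -0.2  79.2 -32.6] [ 476.7 -168.5  159.1] [-4.4 -4.9  8.3] [-0.956  1.211 -0.038]
```

Request:
carry_out(
  series=[
    {"grip": 0.3,"translation": [0,0,0],"delta_rot": [0,0,0.08]},
    {"grip": 0.3,"translation": [0,0,0],"delta_rot": [0,0,0.16]},
    {"grip": 0.3,"translation": [0,0,0],"delta_rot": [0,0,0.24]},
    {"grip": 0.3,"translation": [0,0,0],"delta_rot": [0,0,0.32]},
    {"grip": 0.3,"translation": [0,0,0],"delta_rot": [0,0,0.4]},
  ],
)

```text
time: 5.25
position: [476.8, -168.5, 159.1]
orientation: [[0.269, 0.963, 0.003], [0.963, -0.269, -0.004], [-0.003, 0.004, -1.0]]
force: [-3.5, -5.8, 8.0]
grip_width: 41.7
grip_force: 60.8
```

```bash
python3 -c "from h import *;meas('b')"
```

```text
top 116 [318.5 289.7] own angle 92.4 rad 67.5
scene amber hidden 0
5.35 [-2.520e+01 -4.800e+00  1.054e+02 -1.000e-01  7.920e+01 -9.500e+00] [ 476.8 -168.5  159.1] [-3.  -6.2  8.3] [-0.816  1.21   0.075]
```

Request:
carry_out(
  series=[
    {"grip": 0.3,"translation": [0,0,0],"delta_rot": [0,0,0.06]},
    {"grip": 0.3,"translation": [0,0,0],"delta_rot": [0,0,0.12]},
    {"grip": 0.3,"translation": [0,0,0],"delta_rot": [0,0,0.18]},
    {"grip": 0.3,"translation": [0,0,0],"delta_rot": [0,0,0.24]},
    {"grip": 0.3,"translation": [0,0,0],"delta_rot": [0,0,0.28]},
  ],
)

```text
time: 5.85
position: [476.8, -168.5, 159.1]
orientation: [[0.524, 0.851, 0.003], [0.851, -0.524, -0.004], [-0.002, 0.004, -1.0]]
force: [-3.2, -5.7, 8.0]
grip_width: 41.8
grip_force: 60.7
```

```bash
python3 -c "from h import *;meas('c')"
```

```text
top 51 [319.1 283. ] own angle 81.8 rad 66.3
scene amber hidden 0
5.95 [-2.520e+01 -4.800e+00  1.054e+02 -1.000e-01  7.920e+01  6.400e+00] [ 476.8 -168.5  159.1] [-2.9 -6.2  7.3] [-0.639  1.126 -0.043]
```

Request:
carry_out(
  series=[
    {"grip": 0.3,"translation": [0,0,0],"delta_rot": [0,0,0.02]},
    {"grip": 0.3,"translation": [0,0,0],"delta_rot": [0,0,0.04]},
    {"grip": 0.3,"translation": [0,0,0],"delta_rot": [0,0,0.06]},
    {"grip": 0.3,"translation": [0,0,0],"delta_rot": [0,0,0.06]},
    {"grip": 0.3,"translation": [0,0,0],"delta_rot": [0,0,0.06]},
  ],
)

```text
time: 6.45
position: [476.8, -168.5, 159.1]
orientation: [[0.573, 0.82, 0.003], [0.82, -0.573, -0.004], [-0.002, 0.004, -1.0]]
force: [-4.1, -5.9, 8.4]
grip_width: 42.1
grip_force: 60.7
```

```bash
python3 -c "from h import *;meas('e')"
```

```text
top 26 [319.5 281.8] own angle 79.8 rad 65.8
scene amber hidden 0
6.55 [-2.520e+01 -4.800e+00  1.054e+02 -1.000e-01  7.920e+01  9.800e+00] [ 476.8 -168.5  159.1] [-2.7 -6.2  8.9] [-0.625  1.082 -0.024]
```

Request:
carry_out(
  series=[
    {"grip": 0.3,"translation": [0,0,0],"delta_rot": [0,0,0.02]},
    {"grip": 0.3,"translation": [0,0,0],"delta_rot": [0,0,0.04]},
    {"grip": 0.3,"translation": [0,0,0],"delta_rot": [0,0,0.06]},
    {"grip": 0.3,"translation": [0,0,0],"delta_rot": [0,0,0.06]},
    {"grip": 0.3,"translation": [0,0,0],"delta_rot": [0,0,0.06]},
  ],
)

```text
time: 7.05
position: [476.8, -168.5, 159.1]
orientation: [[0.621, 0.784, 0.003], [0.784, -0.621, -0.004], [-0.001, 0.004, -1.0]]
force: [-2.3, -6.0, 8.1]
grip_width: 42.0
grip_force: 60.7
```

```bash
python3 -c "from h import *;meas('f')
im=[cv2.resize(cv2.imread(f'pics/f_{c}.png')[a:a+150,b:b+160],None,fx=2.5,fy=2.5,interpolation=cv2.INTER_CUBIC) for c,a,b in(('top',210,270),('scene',200,220))]
cv2.imwrite('pics/f_both.png',np.hstack(im))"
```

```text
top amber hidden 0
scene amber hidden 0
7.15 [-2.520e+01 -4.800e+00  1.054e+02 -1.000e-01  7.920e+01  1.320e+01] [ 476.8 -168.5  159. ] [-2.9 -6.7  8. ] [-0.541  1.088 -0.013]
```

View pics/f_both.png

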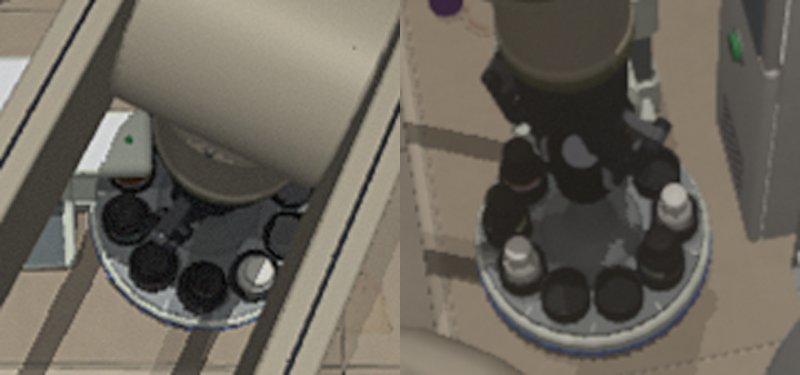

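Request:
carry_out(
  series=[
    {"grip": 0.6,"translation": [0,0,0],"delta_rot": [0,0,0]},
    {"grip": 0.9,"translation": [0,0,0],"delta_rot": [0,0,0]},
    {"grip": 1,"translation": [0,0,0],"delta_rot": [0,0,0]},
    {"grip": 1,"translation": [0,0,-1],"delta_rot": [0,0,0]},
    {"grip": 1,"translation": [0,0,-3],"delta_rot": [0,0,0]},
  ],
)

```text
time: 7.65
position: [474.8, -165.9, 185.3]
orientation: [[0.62, 0.785, -0.003], [0.785, -0.62, 0.002], [-0.001, -0.004, -1.0]]
force: [0.8, 0.0, 0.2]
grip_width: 85.3
grip_force: 0.0
```

Request:
carry_out(
  series=[
    {"grip": 1,"translation": [0,0,-3],"delta_rot": [0,0,0]},
    {"grip": 1,"translation": [0,0,-6],"delta_rot": [0,0,0]},
    {"grip": 1,"translation": [0,0,-9],"delta_rot": [0,0,0]},
    {"grip": 1,"translation": [0,0,-12],"delta_rot": [0,0,0]},
    {"grip": 1,"translation": [0,0,-12],"delta_rot": [0,0,0]},
  ],
)

```text
time: 8.15
position: [477.8, -167.3, 312.5]
orientation: [[0.62, 0.785, 0.008], [0.785, -0.62, -0.004], [0.002, 0.009, -1.0]]
force: [0.5, 0.5, 0.8]
grip_width: 85.4
grip_force: 0.0
```

Run:
```python
from h import *
meas('g')
from rig import vision
r=vision.read_camera("wrist");pickle.dump(r,open("w2.pkl","wb"))
d=pickle.load(open("d0.pkl","rb"))
g=cv2.imread("pics/g_scene.png");a=d["scene"]["frame"][:,:,::-1]
c=lambda f:cv2.resize(f[240:350,240:350],(400,400),interpolation=cv2.INTER_CUBIC)
cv2.imwrite("pics/g_cmp.png",np.hstack([c(a),cv2.resize(r["frame"][:,:,::-1],(400,300))[:, :] if 0 else c(g)]))
print(manip.sense()["orientation"]) if 0 else None
```

```text
top amber hidden 0
scene amber hidden 4
8.25 [-25.1  -8.6  93.4   0.   95.1  13.2] [ 476.5 -166.7  307.7] [ 0.1  0.7 -1. ] [-0.047 -0.031 -0.039]
```

View pics/g_cmp.png

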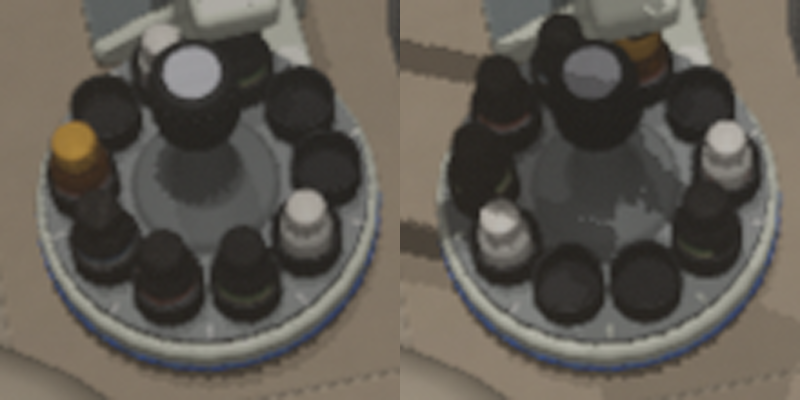

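The picture shows the cups at the same click positions as at the start, with amber under the head at right crop (640,55) and the other bottles upright. Next I shut the gripper, yaw it so the wrist camera faces the robot side, and move in front of the key panel.

Request:
carry_out(
  series=[
    {"grip": 0,"translation": [1.45,-3.1,0],"delta_rot": [0,0,-0.14]},
    {"grip": 0,"translation": [2.9,-6.2,0],"delta_rot": [0,0,-0.28]},
    {"grip": 0,"translation": [4.35,-9.3,0],"delta_rot": [0,0,-0.42]},
    {"grip": 0,"translation": [5.8,-12.4,0],"delta_rot": [0,0,-0.56]},
    {"grip": 0,"translation": [7.25,-15.4,0],"delta_rot": [0,0,-0.7]},
  ],
)

```text
time: 8.8
position: [398.6, -13.0, 304.6]
orientation: [[-0.036, 0.999, -0.003], [0.999, 0.036, 0.001], [0.001, -0.003, -1.0]]
force: [0.5, 1.0, 0.4]
grip_width: 12.4
grip_force: 0.0
```

Request:
carry_out(
  series=[
    {"grip": 0,"translation": [0,0,0],"delta_rot": [0,0,-0.14]},
    {"grip": 0,"translation": [0,0,0],"delta_rot": [0,0,-0.28]},
    {"grip": 0,"translation": [0,0,0],"delta_rot": [0,0,-0.42]},
    {"grip": 0,"translation": [0,0,0],"delta_rot": [0,0,-0.56]},
    {"grip": 0,"translation": [0,0,0],"delta_rot": [0,0,-0.7]},
  ],
)

```text
time: 9.3
position: [399.4, -13.9, 304.7]
orientation: [[-0.672, 0.74, -0.003], [0.74, 0.672, 0.001], [0.002, -0.002, -1.0]]
force: [-0.4, 0.4, 0.1]
grip_width: 0.0
grip_force: 0.0
```

Request:
carry_out(
  series=[
    {"grip": 0,"translation": [0,0,0],"delta_rot": [0,0,-0.14]},
    {"grip": 0,"translation": [0,0,0],"delta_rot": [0,0,-0.28]},
    {"grip": 0,"translation": [0,0,0],"delta_rot": [0,0,-0.42]},
    {"grip": 0,"translation": [0,0,0],"delta_rot": [0,0,-0.56]},
    {"grip": 0,"translation": [0,0,0],"delta_rot": [0,0,-0.7]},
  ],
)

```text
time: 9.8
position: [399.4, -14.0, 304.7]
orientation: [[-0.991, 0.134, -0.003], [0.134, 0.991, 0.001], [0.003, 0.0, -1.0]]
force: [-1.1, -0.3, 0.4]
grip_width: -0.2
grip_force: 0.0
```

Request:
carry_out(
  series=[
    {"grip": 0,"translation": [0,0,0],"delta_rot": [0,0,-0.11]},
    {"grip": 0,"translation": [0,0,0],"delta_rot": [0,0,-0.21]},
    {"grip": 0,"translation": [0,0,0],"delta_rot": [0,0,-0.21]},
    {"grip": 0,"translation": [0,0,0],"delta_rot": [0,0,-0.21]},
    {"grip": 0,"translation": [0,0,0],"delta_rot": [0,0,-0.21]},
  ],
)

```text
time: 10.3
position: [399.9, -14.1, 305.7]
orientation: [[-0.998, -0.068, -0.001], [-0.068, 0.998, 0.0], [0.001, 0.0, -1.0]]
force: [-0.3, -0.4, 0.8]
grip_width: -0.1
grip_force: 0.0
```

```bash
cat >> h.py <<'E'
def green(r,x,ref):
    f=r["frame"];m=cv2.inRange(cv2.cvtColor(f,cv2.COLOR_RGB2HSV),(50,120,60),(80,255,255))
    n,lab,st,ce=cv2.connectedComponentsWithStats(m)
    c=[(np.hypot(*(ce[i]-ref)),i) for i in range(1,n) if st[i,4]>60]
    i=min(c)[1];return ce[i],st[i,4]
E
python3 - <<'E'
from h import *
from rig import manip,vision
x=np.load("x.npy");d=pickle.load(open("d0.pkl","rb"))
w3=vision.read_camera("wrist");cv2.imwrite("pics/w3.png",w3["frame"][:,:,::-1])
V=[d["top"],d["scene"],pickle.load(open("w1.pkl","rb")),w3];K=own2w(x,(-10,157,49));O=[]
for r in V:
    p=proj(r,K);c,a=green(r,x,p);O.append(c);print(p.round(1),c.round(1),a)
f=lambda P,I:np.ravel([(proj(V[i],P)-O[i])*np.linalg.norm(V[i]["eye"]-K)/V[i]["camera_matrix"][0,0] for i in I])
for I in([0,1,2,3],[2,3],[0,2,3]):
    s=least_squares(f,K,args=(I,));print(I,s.x.round(1),s.fun.round(1))
    s=least_squares(lambda q:f([*q,49],I),K[:2]);print("  z49",s.x.round(1),s.fun.round(1))
s=manip.sense();print(s["time"],s["qpos"].round(1),s["position"].round(1),s["orientation"].round(3),s["grip_width"],s["force"])
E
```

```text
[273.7 300.6] [273.4 300.3] 157
[272.2 226.2] [272.8 226.4] 100
[493. 122.] [490.5 125.2] 1078
[313.9 254.2] [312.7 254.9] 679
[0, 1, 2, 3] [456.3 -13.   47. ] [ 1.4 -0.6  0.4  0.7  1.1 -1.1  0.5 -0. ]
  z49 [456.1 -13.6] [ 1.7 -0.6  0.1  0.2  1.4 -1.2 -0.   0.3]
[2, 3] [457.1 -13.4  44.9] [-0.  -0.1  0.   0.1]
  z49 [456.3 -14.4] [ 0.6 -0.6 -0.9  0.5]
[0, 2, 3] [456.9 -12.6  44. ] [ 1.4 -0.8  0.4 -0.6  0.8 -0.3]
  z49 [456.1 -13.6] [ 1.8 -0.6  1.3 -1.1 -0.1  0.3]
10.35 [  -9.4  -25.6  107.2    0.    98.4 -103.3] [399.9 -14.1 305.9] [[-0.998 -0.068 -0.001]
 [-0.068  0.998  0.   ]
 [ 0.001  0.    -1.   ]] -0.3032227431336289 [0.57287589 0.05003293 0.46592735]
```

View pics/w3.png

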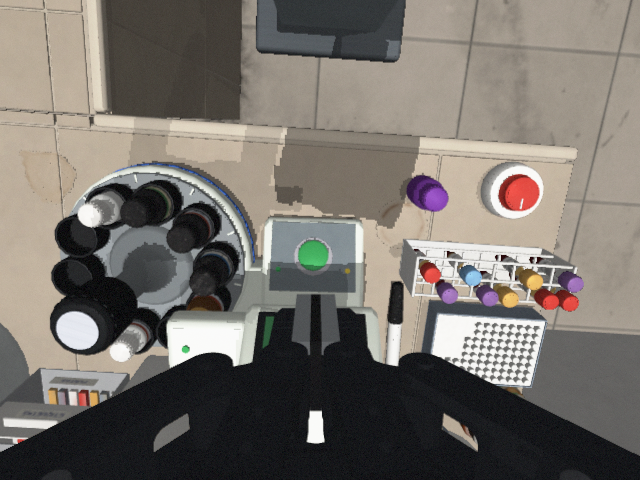

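Wrist picture: the key is at (313,255), the panel is free, and the fingers are shut. The carousel bottles look unchanged. Tilting 30° and descending to a standoff 60 mm out along the normal.

Request:
carry_out(
  series=[
    {"grip": 0,"translation": [-0.5,-0.07,2],"delta_rot": [0,-0.105,0]},
    {"grip": 0,"translation": [-1.0,-0.14,4],"delta_rot": [0,-0.21,0]},
    {"grip": 0,"translation": [-1.6,-0.2,6],"delta_rot": [0,-0.315,0]},
    {"grip": 0,"translation": [-2.1,-0.27,8],"delta_rot": [0,-0.42,0]},
    {"grip": 0,"translation": [-2.6,-0.34,10],"delta_rot": [0,-0.524,0]},
  ],
)

```text
time: 10.85
position: [446.4, -17.9, 199.8]
orientation: [[-0.875, -0.071, 0.479], [-0.059, 0.997, 0.04], [-0.48, 0.007, -0.877]]
force: [1.2, 1.0, -0.2]
grip_width: 0.3
grip_force: 0.0
```

Request:
carry_out(
  series=[
    {"grip": 0,"translation": [1.3,0,2.2],"delta_rot": [0,0,0]},
    {"grip": 0,"translation": [2.6,0,4.5],"delta_rot": [0,0,0]},
    {"grip": 0,"translation": [3.9,0,6.7],"delta_rot": [0,0,0]},
    {"grip": 0,"translation": [5.2,0,9],"delta_rot": [0,0,0]},
    {"grip": 0,"translation": [5.2,0,9],"delta_rot": [0,0,0]},
  ],
)

```text
time: 11.35
position: [457.6, -19.3, 103.5]
orientation: [[-0.881, -0.072, 0.468], [-0.06, 0.997, 0.04], [-0.47, 0.007, -0.883]]
force: [-0.2, -0.7, -0.1]
grip_width: -0.1
grip_force: 0.0
```

```bash
cat > t.py <<'E'
from h import *
from rig import manip
s=manip.sense();R=s["orientation"]
n=np.array([-.4988,-.0351,.866]);K=np.array([456.1,-13.6,48.5])
D=R.T@(K-s["position"]);print(s["time"],s["qpos"].round(1),s["position"].round(2),R.round(3).tolist());print("to key in tool mm",D.round(2),"axis err deg",np.degrees(np.arccos(-R[:,2]@n)).round(2),"F along n",(s["force"]@n).round(2),s["force"].round(2))
E
python3 t.py
```

```text
11.35 [ -17.   -42.   143.1   12.6   53.3 -116.3] [457.62 -19.29 103.51] [[-0.881, -0.072, 0.468], [-0.06, 0.997, 0.04], [-0.47, 0.007, -0.883]]
to key in tool mm [26.86  5.38 48.07] axis err deg 2.01 F along n 0.09 [-0.24 -0.68 -0.06]
```

Joint 3 is at its limit (143.1°), so the tilted pose is being clipped. I'll fit the arm's geometry and check which press pose is reachable.

```bash
cat > kin.py <<'E'
from h import *
S=[(66.786,7.514,85.325,188.37,569.11,230.30),(-25.12,-8.112,97.738,475.57,-166.30,260.72),(-25.2,-4.8,105.4,476.7,-168.5,159.1),(-25.1,-8.6,93.4,476.5,-166.7,307.7),(-9.4,-25.6,107.2,399.9,-14.1,305.9)]
rad=np.radians
def wc(p,q1,q2,q3):
    a,L1,L2,h,e,lat=p
    u=np.array([np.cos(rad(q1)),np.sin(rad(q1)),0]);v=np.array([-u[1],u[0],0])
    t=rad(q2+q3)
    return u*(a+L1*np.sin(rad(q2))+L2*np.sin(t)-e*np.cos(t))+v*lat+np.array([0,0,h+L1*np.cos(rad(q2))+L2*np.cos(t)+e*np.sin(t)])
Q5=(-17.,-42.,143.1);P5=np.array([457.62,-19.29,103.51]);Z5=np.array([.468,.04,-.883])
def f(x):
    p=[*x[:3],x[3],x[6],x[4]];Lt=x[5]
    e=[wc(p,*s[:3])-[0,0,Lt]-np.array(s[3:]) for s in S]
    e.append(wc(p,*Q5)+Lt*Z5/np.linalg.norm(Z5)-P5)
    return np.r_[np.ravel(e),x[6]*.01,x[0]*.01,(x[5]-300)*.003]
r=least_squares(f,[0,400,500,300,51,300,0]);X=r.x
E
python3 - <<'E'
from kin import *
print(X.round(1),r.fun.round(1))
p=[*X[:3],X[3],X[6],X[4]];Lt=X[5]
sh=np.array([p[0],p[3]])
# min shoulder-wrist distance at q3 limit
w=wc([*p[:5],0],0,0,142.5);dmin=np.hypot(w[0]-sh[0],w[2]-sh[1]);print("dmin",dmin)
K=np.array([456.1,-13.6,48.5]);c,s=np.cos(rad(4.03)),np.sin(rad(4.03))
for off in(0,6,-6):
  for sd in(0,40):
    o=[]
    for t in(20,22,24,26,28,30):
      z=np.array([np.sin(rad(t)),0,-np.cos(rad(t))]);z=np.array([c*z[0],s*z[0],z[2]])
      P=K-off*np.array([.866*c,.866*s,.5])-sd*z
      W=P-Lt*z;rr=np.sqrt(W[0]**2+W[1]**2-p[5]**2);o.append(np.hypot(rr-sh[0],W[2]-sh[1])-dmin)
    print("front off",off,"standoff",sd,np.round(o,1))
E
```

```text
[  0.7 368.4 552.7 314.4  51.2 363.1 -58.8] [ 0.3  0.7  0.2  0.5 -0.3  0.2 -0.4  1.  -0.1 -0.7  0.4 -0.6  0.  -0.2
  0.3  0.  -0.6  0.  -0.6  0.   0.2]
dmin 308.5514317008608
front off 0 standoff 0 [ 28.3  15.7   3.2  -9.2 -21.4 -33.5]
front off 0 standoff 40 [ 25.7  11.6  -2.5 -16.6 -30.6 -44.4]
front off 6 standoff 0 [ 22.5   9.9  -2.5 -14.9 -27.1 -39.1]
front off 6 standoff 40 [ 19.7   5.6  -8.4 -22.5 -36.5 -50.3]
front off -6 standoff 0 [ 34.   21.4   8.9  -3.5 -15.7 -27.8]
front off -6 standoff 40 [ 31.6  17.5   3.4 -10.7 -24.6 -38.5]
```

```bash
cat >> kin.py <<'E'
p=[*X[:3],X[3],X[6],X[4]];Lt=X[5];sh=np.array([p[0],p[3]])
def dist(W):
    rr=np.sqrt(W[0]**2+W[1]**2-p[5]**2);return np.hypot(rr-sh[0],W[2]-sh[1])
w=wc([*p[:5],0],0,0,142.);dmin=np.hypot(w[0]-sh[0],w[2]-sh[1])
Y=rad(4.03);Rz=np.array([[np.cos(Y),-np.sin(Y),0],[np.sin(Y),np.cos(Y),0],[0,0,1]])
K=np.array([456.1,-13.6,48.5])
def Rtool(t,b,g=0):  # own frame: pitch t, lean b (wrist toward +y), twist g about tool z
    t,b,g=map(rad,(t,b,g))
    z=np.array([np.sin(t)*np.cos(b),-np.sin(b),-np.cos(t)*np.cos(b)])
    y=np.array([0,1,0])-z[1]*z;y/=np.linalg.norm(y);x=np.cross(y,z)
    R=np.c_[x,y,z];return R@np.array([[np.cos(g),-np.sin(g),0],[np.sin(g),np.cos(g),0],[0,0,1]])
def clear(R):  # own frame, smallest x gap to the hood front plane x=3 above z=136 within console width
    m=1e9
    for s in np.linspace(70,200,40):
        for a in np.linspace(-38,38,9):
            for b in np.linspace(-42.5,42.5,9):
                q=np.array([-10,157,49])+R@np.array([a,b,-s])
                if q[2]>130 and 100<q[1]<214: m=min(m,3-q[0])
    return m
E
python3 - <<'E'
from kin import *
for b in(-25,-20,-15,15,20,25):
  for t in(22,24,26,28,30):
    best=max((clear(Rtool(t,b,g)),g) for g in(-20,-10,0,10,20)); R=Rz@Rtool(t,b)
    W=K-Lt*R[:,2];n=Rz@np.array([-.5,0,.866])
    print(b,t,"clear",round(best[0],1),"twist",best[1],"margin",[round(dist(W+n*s)-dmin,1) for s in(0,15,30,60)])
E
```

```text
-25 22 clear 4.9 twist 0 margin [np.float64(72.3), np.float64(67.5), np.float64(63.1), np.float64(56.2)]
-25 24 clear 7.7 twist 0 margin [np.float64(62.8), np.float64(57.9), np.float64(53.5), np.float64(46.5)]
-25 26 clear 10.6 twist 0 margin [np.float64(53.6), np.float64(48.5), np.float64(44.1), np.float64(37.0)]
-25 28 clear 13.4 twist 0 margin [np.float64(44.5), np.float64(39.4), np.float64(34.9), np.float64(27.6)]
-25 30 clear 16.3 twist 0 margin [np.float64(35.8), np.float64(30.6), np.float64(25.9), np.float64(18.4)]
-20 22 clear 4.8 twist 0 margin [np.float64(55.4), np.float64(50.8), np.float64(46.7), np.float64(40.5)]
-20 24 clear 7.6 twist 0 margin [np.float64(45.0), np.float64(40.4), np.float64(36.3), np.float64(30.0)]
-20 26 clear 10.4 twist 0 margin [np.float64(34.9), np.float64(30.2), np.float64(26.0), np.float64(19.6)]
-20 28 clear 13.0 twist 0 margin [np.float64(25.0), np.float64(20.2), np.float64(15.9), np.float64(9.3)]
-20 30 clear 16.1 twist 0 margin [np.float64(15.4), np.float64(10.4), np.float64(6.1), np.float64(-0.7)]
-15 22 clear 4.8 twist 0 margin [np.float64(40
[... 1363 characters left out ...]
t64(-10.4), np.float64(-15.9), np.float64(-20.6), np.float64(-28.0)]
20 30 clear 16.1 twist 0 margin [np.float64(-21.2), np.float64(-26.8), np.float64(-31.8), np.float64(-39.5)]
25 22 clear 4.9 twist 0 margin [np.float64(34.0), np.float64(28.6), np.float64(23.8), np.float64(16.0)]
25 24 clear 7.7 twist 0 margin [np.float64(23.4), np.float64(17.9), np.float64(13.0), np.float64(5.1)]
25 26 clear 10.6 twist 0 margin [np.float64(13.0), np.float64(7.4), np.float64(2.4), np.float64(-5.7)]
25 28 clear 13.4 twist 0 margin [np.float64(2.9), np.float64(-2.9), np.float64(-8.1), np.float64(-16.4)]
25 30 clear 16.3 twist 0 margin [np.float64(-7.1), np.float64(-13.1), np.float64(-18.4), np.float64(-27.0)]
```

A lean of 15° toward the carousel side with 26° pitch is reachable and clears the hood by about 10 mm. The press motion itself can still follow the panel normal.

```bash
cat > g.py <<'E'
import sys
from kin import *
from rig import manip
from scipy.spatial.transform import Rotation as Ro
st,dy=float(sys.argv[1]),float(sys.argv[2])
s=manip.sense();R0=s["orientation"];R1=Rz@Rtool(26,-15)
n=Rz@np.array([-.5,0,.866]);P=K+Rz@np.array([0,dy,0])+n*st
print(s["time"],s["qpos"].round(1),s["position"].round(2),"F.n",(s["force"]@n).round(2),s["force"].round(2))
print("goal",P.round(1),"tool shift cm",(R0.T@(P-s["position"])/10).round(3),"rotvec",Ro.from_matrix(R0.T@R1).as_rotvec().round(3))
print("n in tool",(R0.T@n).round(3),"height of TCP over key plane",((s["position"]-K)@n).round(2))
E
python3 g.py 40 6
```

```text
11.35 [ -17.   -42.   143.1   12.6   53.3 -116.3] [457.62 -19.29 103.51] F.n 0.09 [-0.24 -0.68 -0.06]
goal [435.7  -9.   83.1] tool shift cm [2.823 1.168 0.814] rotvec [-0.254  0.036  0.003]
n in tool [ 0.034  0.007 -0.999] height of TCP over key plane 47.08
```

Request:
carry_out(
  series=[
    {"grip": 0,"translation": [0.3,0.2,0],"delta_rot": [-0.07,0.01,0]},
    {"grip": 0,"translation": [0.8,0.4,0],"delta_rot": [-0.14,0.02,0]},
    {"grip": 0,"translation": [1.5,0.8,0],"delta_rot": [-0.2,0.03,0]},
    {"grip": 0,"translation": [2.2,1.0,0.3],"delta_rot": [-0.254,0.036,0]},
    {"grip": 0,"translation": [2.8,1.17,0.6],"delta_rot": [-0.254,0.036,0]},
  ],
)

```text
time: 11.85
position: [435.9, -10.3, 88.0]
orientation: [[-0.895, -0.184, 0.407], [-0.066, 0.956, 0.287], [-0.442, 0.23, -0.867]]
force: [0.2, -1.2, 0.1]
grip_width: -0.1
grip_force: 0.0
```

```bash
python3 g.py 20 6
```

```text
11.85 [ -31.3  -34.   140.9   30.6   63.8 -140.5] [435.89 -10.25  87.97] F.n 0.06 [ 0.22 -1.23  0.15]
goal [445.7  -8.3  65.8] tool shift cm [ 0.088 -0.504  2.376] rotvec [-0.001  0.003  0.003]
n in tool [ 0.066  0.257 -0.964] height of TCP over key plane 44.14
```

Request:
carry_out(
  series=[
    {"grip": 0,"translation": [0.03,-0.17,0.8],"delta_rot": [0,0,0]},
    {"grip": 0,"translation": [0.06,-0.34,1.6],"delta_rot": [0,0,0]},
    {"grip": 0,"translation": [0.09,-0.5,2.38],"delta_rot": [0,0,0]},
    {"grip": 0,"translation": [0.05,-0.6,2.8],"delta_rot": [0,0,0]},
    {"grip": 0,"translation": [0.05,-0.63,2.86],"delta_rot": [0,0,0]},
  ],
)

```text
time: 12.35
position: [448.1, -6.5, 60.2]
orientation: [[-0.895, -0.186, 0.406], [-0.068, 0.955, 0.287], [-0.441, 0.229, -0.868]]
force: [0.1, 0.3, -0.8]
grip_width: 0.2
grip_force: 0.0
```

```bash
python3 g.py 10 6
python3 - <<'E'
from h import *
from rig import vision
r=vision.read_camera("wrist");cv2.imwrite("pics/w4.png",r["frame"][:,:,::-1])
E
```

```text
12.35 [ -29.6  -27.8  140.2   31.9   58.3 -142.3] [448.07  -6.5   60.2 ] F.n -0.76 [ 0.13  0.26 -0.79]
goal [450.7  -8.   57.2] tool shift cm [-0.09  -0.259  0.328] rotvec [-0.001  0.001  0.006]
n in tool [ 0.067  0.258 -0.964] height of TCP over key plane 13.89
```

View pics/w4.png

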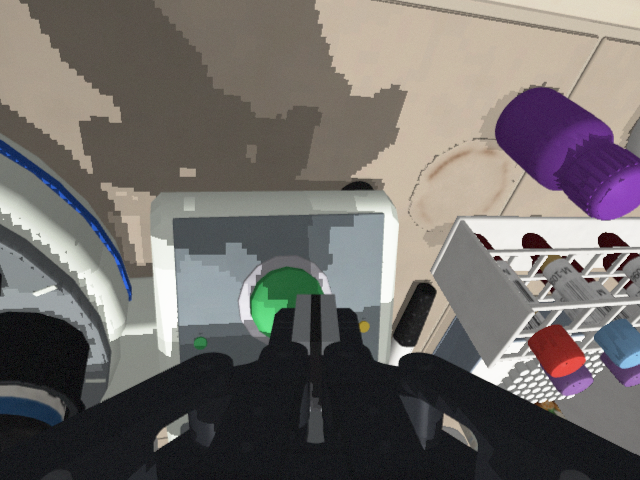

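The wrist picture shows the shut fingertips (317,297) over the right part of the green key (centre about 287,300), as planned. Closing in to just above contact.

Request:
carry_out(
  series=[
    {"grip": 0,"translation": [-0.06,-0.18,0.35],"delta_rot": [0,0,0]},
    {"grip": 0,"translation": [-0.12,-0.36,0.71],"delta_rot": [0,0,0]},
    {"grip": 0,"translation": [-0.12,-0.36,0.71],"delta_rot": [0,0,0]},
    {"grip": 0,"translation": [-0.12,-0.36,0.71],"delta_rot": [0,0,0]},
    {"grip": 0,"translation": [-0.12,-0.36,0.71],"delta_rot": [0,0,0]},
  ],
)

```text
time: 12.9
position: [452.9, -8.6, 54.6]
orientation: [[-0.894, -0.185, 0.407], [-0.068, 0.956, 0.287], [-0.442, 0.229, -0.867]]
force: [0.1, 0.5, 0.4]
grip_width: 0.2
grip_force: 0.0
```

```bash
cat > m.py <<'E'
from kin import *
from rig import manip,vision
n=Rz@np.array([-.5,0,.866]);F=[];H=[]
for i in range(4):
    vision.read_camera("wrist");s=manip.sense();F.append(s["force"]);H.append(s["position"])
F=np.array(F);H=np.array(H)
print(s["time"],"F.n",(F@n).round(2),"mean",(F@n).mean().round(2),"height",((H-K)@n).round(2),"own xy",(Rz.T@(H.mean(0)-K)).round(1),F.mean(0).round(2))
E
python3 m.py
```

```text
13.1 F.n [ 0.18  0.01 -0.23  0.95] mean 0.23 height [6.7  6.71 6.71 6.71] own xy [-2.8  5.2  6.1] [-0.14 -0.22  0.17]
```

Request:
carry_out(
  series=[
    {"grip": 0,"translation": [0,-0.026,0.096],"delta_rot": [0,0,0]},
    {"grip": 0,"translation": [-0.01,-0.039,0.145],"delta_rot": [0,0,0]},
    {"grip": 0,"translation": [-0.013,-0.052,0.193],"delta_rot": [0,0,0]},
    {"grip": 0,"translation": [-0.013,-0.052,0.193],"delta_rot": [0,0,0]},
    {"grip": 0,"translation": [-0.013,-0.052,0.193],"delta_rot": [0,0,0]},
  ],
)

```text
time: 13.6
position: [453.9, -8.4, 52.7]
orientation: [[-0.894, -0.185, 0.407], [-0.068, 0.956, 0.287], [-0.442, 0.229, -0.867]]
force: [-0.2, 0.0, -0.3]
grip_width: 0.3
grip_force: 0.0
```

```bash
python3 m.py
```

```text
13.8 F.n [-1.45 -0.24 -0.34  0.48] mean -0.39 height [4.6  4.61 4.62 4.63] own xy [-1.9  5.3  4.3] [ 0.17 -0.22 -0.36]
```

Request:
carry_out(
  series=[
    {"grip": 0,"translation": [0,-0.013,0.048],"delta_rot": [0,0,0]},
    {"grip": 0,"translation": [-0.006,-0.026,0.096],"delta_rot": [0,0,0]},
    {"grip": 0,"translation": [-0.006,-0.026,0.096],"delta_rot": [0,0,0]},
    {"grip": 0,"translation": [-0.006,-0.026,0.096],"delta_rot": [0,0,0]},
    {"grip": 0,"translation": [-0.006,-0.026,0.096],"delta_rot": [0,0,0]},
  ],
)

```text
time: 14.3
position: [454.4, -8.5, 51.9]
orientation: [[-0.894, -0.185, 0.407], [-0.068, 0.956, 0.287], [-0.442, 0.229, -0.867]]
force: [0.5, 0.2, 0.4]
grip_width: -0.2
grip_force: 0.0
```

```bash
python3 m.py
```

```text
14.5 F.n [-0.01 -0.98 -0.21  0.31] mean -0.22 height [3.64 3.62 3.62 3.62] own xy [-1.4  5.3  3.4] [-0.01 -0.45 -0.28]
```

Request:
carry_out(
  series=[
    {"grip": 0,"translation": [0,-0.013,0.048],"delta_rot": [0,0,0]},
    {"grip": 0,"translation": [-0.006,-0.026,0.096],"delta_rot": [0,0,0]},
    {"grip": 0,"translation": [-0.006,-0.026,0.096],"delta_rot": [0,0,0]},
    {"grip": 0,"translation": [-0.006,-0.026,0.096],"delta_rot": [0,0,0]},
    {"grip": 0,"translation": [-0.006,-0.026,0.096],"delta_rot": [0,0,0]},
  ],
)

```text
time: 15.0
position: [454.8, -8.4, 51.0]
orientation: [[-0.894, -0.185, 0.407], [-0.068, 0.956, 0.287], [-0.442, 0.229, -0.867]]
force: [0.2, 0.3, 0.2]
grip_width: -0.4
grip_force: 0.0
```

```bash
python3 m.py
```

```text
15.2 F.n [ 0.25 -0.55  0.36  0.24] mean 0.07 height [2.62 2.62 2.64 2.62] own xy [-0.9  5.2  2.5] [0.03 0.21 0.11]
```

Request:
carry_out(
  series=[
    {"grip": 0,"translation": [0,-0.013,0.048],"delta_rot": [0,0,0]},
    {"grip": 0,"translation": [-0.006,-0.026,0.096],"delta_rot": [0,0,0]},
    {"grip": 0,"translation": [-0.006,-0.026,0.096],"delta_rot": [0,0,0]},
    {"grip": 0,"translation": [-0.006,-0.026,0.096],"delta_rot": [0,0,0]},
    {"grip": 0,"translation": [-0.006,-0.026,0.096],"delta_rot": [0,0,0]},
  ],
)

```text
time: 15.7
position: [455.4, -8.4, 50.2]
orientation: [[-0.894, -0.185, 0.407], [-0.068, 0.956, 0.287], [-0.442, 0.229, -0.867]]
force: [-0.4, 0.3, -0.5]
grip_width: 0.2
grip_force: 0.4
```

```bash
python3 m.py
```

```text
15.9 F.n [1.04 1.16 0.21 1.18] mean 0.89 height [1.63 1.64 1.65 1.64] own xy [-0.4  5.2  1.7] [-0.33 -0.31  0.83]
```

Request:
carry_out(
  series=[
    {"grip": 0,"translation": [0,-0.006,0.024],"delta_rot": [0,0,0]},
    {"grip": 0,"translation": [-0.003,-0.013,0.048],"delta_rot": [0,0,0]},
    {"grip": 0,"translation": [-0.003,-0.013,0.048],"delta_rot": [0,0,0]},
    {"grip": 0,"translation": [-0.003,-0.013,0.048],"delta_rot": [0,0,0]},
    {"grip": 0,"translation": [-0.003,-0.013,0.048],"delta_rot": [0,0,0]},
  ],
)

```text
time: 16.4
position: [455.6, -8.4, 49.8]
orientation: [[-0.894, -0.185, 0.407], [-0.068, 0.956, 0.287], [-0.442, 0.229, -0.867]]
force: [-0.4, 0.2, 0.8]
grip_width: 0.2
grip_force: 0.5
```

```bash
python3 m.py
```

```text
16.6 F.n [1.07 1.78 1.05 0.88] mean 1.19 height [1.12 1.13 1.13 1.13] own xy [-0.1  5.2  1.2] [-0.31  0.3   1.21]
```

Contact: about 1 N. Stepping 0.5 mm at a time.

Request:
carry_out(
  series=[
    {"grip": 0,"translation": [0,-0.006,0.024],"delta_rot": [0,0,0]},
    {"grip": 0,"translation": [-0.003,-0.013,0.048],"delta_rot": [0,0,0]},
    {"grip": 0,"translation": [-0.003,-0.013,0.048],"delta_rot": [0,0,0]},
    {"grip": 0,"translation": [-0.003,-0.013,0.048],"delta_rot": [0,0,0]},
    {"grip": 0,"translation": [-0.003,-0.013,0.048],"delta_rot": [0,0,0]},
  ],
)

```text
time: 17.1
position: [455.9, -8.4, 49.4]
orientation: [[-0.894, -0.186, 0.407], [-0.068, 0.956, 0.287], [-0.442, 0.229, -0.867]]
force: [-1.3, 0.3, 1.9]
grip_width: 0.1
grip_force: 1.6
```

```bash
python3 m.py
```

```text
17.3 F.n [3.44 3.3  2.85 4.23] mean 3.46 height [0.66 0.66 0.64 0.65] own xy [0.1 5.2 0.8] [-2.18 -0.49  2.72]
```

Request:
carry_out(
  series=[
    {"grip": 0,"translation": [0,-0.006,0.024],"delta_rot": [0,0,0]},
    {"grip": 0,"translation": [-0.003,-0.013,0.048],"delta_rot": [0,0,0]},
    {"grip": 0,"translation": [-0.003,-0.013,0.048],"delta_rot": [0,0,0]},
    {"grip": 0,"translation": [-0.003,-0.013,0.048],"delta_rot": [0,0,0]},
    {"grip": 0,"translation": [-0.003,-0.013,0.048],"delta_rot": [0,0,0]},
  ],
)

```text
time: 17.8
position: [456.1, -8.4, 48.9]
orientation: [[-0.894, -0.185, 0.407], [-0.068, 0.956, 0.287], [-0.442, 0.229, -0.867]]
force: [-1.1, -1.5, 4.0]
grip_width: 0.1
grip_force: 1.6
```

```bash
python3 m.py
```

```text
18.0 F.n [2.55 3.52 3.2  2.75] mean 3.01 height [0.13 0.12 0.13 0.14] own xy [0.4 5.2 0.4] [-0.72 -0.53  3.04]
```

Request:
carry_out(
  series=[
    {"grip": 0,"translation": [0,-0.006,0.024],"delta_rot": [0,0,0]},
    {"grip": 0,"translation": [-0.004,-0.016,0.06],"delta_rot": [0,0,0]},
    {"grip": 0,"translation": [-0.004,-0.016,0.06],"delta_rot": [0,0,0]},
    {"grip": 0,"translation": [-0.004,-0.016,0.06],"delta_rot": [0,0,0]},
    {"grip": 0,"translation": [-0.004,-0.016,0.06],"delta_rot": [0,0,0]},
  ],
)

```text
time: 18.5
position: [456.4, -8.3, 48.3]
orientation: [[-0.894, -0.185, 0.407], [-0.068, 0.956, 0.287], [-0.442, 0.229, -0.867]]
force: [-0.4, -0.6, 2.6]
grip_width: -0.1
grip_force: 1.3
```

```bash
python3 m.py
```

```text
18.7 F.n [2.13 2.08 2.07 2.86] mean 2.28 height [-0.5  -0.49 -0.49 -0.49] own xy [ 0.7  5.2 -0.2] [-0.38 -0.8   2.39]
```

The force rose to about 3.5 N and fell to 2.3 N, so the key has clicked and is well short of the stop. Backing off along the normal.

Request:
carry_out(
  series=[
    {"grip": 0,"translation": [0.03,0.1,-0.39],"delta_rot": [0,0,0]},
    {"grip": 0,"translation": [0.07,0.26,-0.96],"delta_rot": [0,0,0]},
    {"grip": 0,"translation": [0.13,0.52,-1.93],"delta_rot": [0,0,0]},
    {"grip": 0,"translation": [0.2,0.77,-2.9],"delta_rot": [0,0,0]},
    {"grip": 0,"translation": [0.27,1.03,-3.86],"delta_rot": [0,0,0]},
  ],
)

```text
time: 19.2
position: [435.8, -9.6, 83.3]
orientation: [[-0.895, -0.186, 0.406], [-0.068, 0.956, 0.287], [-0.442, 0.229, -0.868]]
force: [0.5, -1.1, 0.3]
grip_width: 0.0
grip_force: 0.0
```

Request:
carry_out(
  series=[
    {"grip": 0,"translation": [0,0,-1],"delta_rot": [0,0,0]},
    {"grip": 0,"translation": [0,0,-2],"delta_rot": [0,0,0]},
    {"grip": 0,"translation": [0,0,-2],"delta_rot": [0,0,0]},
    {"grip": 0,"translation": [0,0,-2],"delta_rot": [0,0,0]},
    {"grip": 0,"translation": [0,0,-2],"delta_rot": [0,0,0]},
  ],
)

```text
time: 19.7
position: [428.0, -15.2, 99.8]
orientation: [[-0.895, -0.185, 0.406], [-0.068, 0.956, 0.287], [-0.441, 0.229, -0.868]]
force: [0.4, -0.0, 0.1]
grip_width: -0.2
grip_force: 0.0
```

Run:
```python
from h import *
meas('z')
im=[cv2.resize(cv2.imread(f'pics/z_{c}.png')[a:a+160,b:b+160],None,fx=2.5,fy=2.5,interpolation=cv2.INTER_CUBIC) for c,a,b in(('top',200,250),('scene',190,220))]
cv2.imwrite('pics/z_both.png',np.hstack(im))
```

```text
top amber hidden 0
scene amber hidden 0
19.8 [ -32.9  -36.7  141.1   30.2   66.7 -140.7] [427.9 -15.1  99.7] [-0.7 -0.7  0.2] [-0.157  0.191  0.003]
```

View pics/z_both.png

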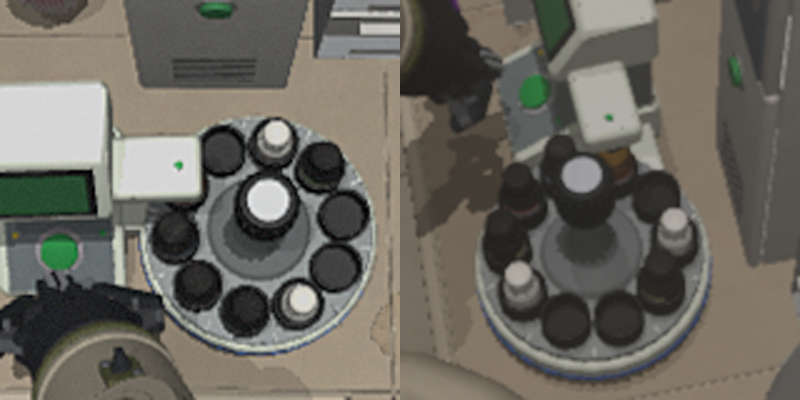

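The picture shows the amber bottle under the head (right crop (618,160)), every bottle standing, the key released (right crop (533,92)) and the gripper clear. Handing in.

```bash
python3 -c "from rig import finish_job;print(finish_job())"
```

```text
the job is handed in; nothing more can be done
None
```

The carousel was turned three clicks until the amber bottle clicked home under the reading head, the read key was pressed just past its click (about 2.5 mm, short of its stop) and let go, and the job was handed in at about 20 s; no verdict came back.

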